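# Snap the pressure valve into the cooker's quick coupling

## Task

Fit the pressure valve that stands in the wooden block into the quick coupling on top of the pressure cooker: set its nose upright in the coupling's mouth, pull the coupling's spring sleeve back (down, towards the lid) so that the locking balls let the valve in, and press the valve fully home, so that the sleeve can spring all the way forward (up) again and lock it. Work by feel and gently - nothing on the coupling may be forced - and leave the other things on the worktop where they stand.

Things in the scene. Friction and masses are not known exactly. Their poses are not given: they have to be found in the camera images.
- cooker: Steel pressure cooker, lid locked on, fixed, 198 mm across. Origin: centre of its underside; z up along its axis, on which the upright quick coupling stands. Long black double handle along its +x (to 243 mm from the axis, 56-100 mm high), short helper handle along -x (to 139 mm, 57-75 mm high).
- lid_top (a point): Centre of the lid's top, 114 mm above the worktop, directly under the coupling. The coupling is a fixed upright brass tube, 30 mm across, bore 20 mm, 1 mm chamfer at its mouth, with a sliding steel sleeve round it. It is screwed in more or less deep: its rim stands 40 to 54 mm above this point, a different height each time, which no reading gives - find it by feel or sight.
- sleeve (a joint): How far the sleeve is pulled back (down), m: 0 = fully forward, 0.011 = at its hard stop. Its flange, a flat ring 16 to 30 mm from the axis, 5 mm thick, is 2 mm below the rim at 0; push it down with fingertips astride the valve. Spring: 7 N at 0, 12 N at the stop. The balls clear the valve's nose from about 0.0095 on. Let go with the nose past them but not home, it stays near 0.008.
- shutoff (a joint): Spring shut-off inside the bore, 21 mm below the rim, m: 0 = shut, 0.008 = pushed fully open by a valve pressed home, 0.006 or more once it is locked in. Above it, 16 mm below the rim, four locking balls stand out into the bore and stop the nose, however hard it is pushed, until the sleeve draws them aside; when the valve is home they drop into its groove and the sleeve springs up to 0.
- valve: Pressure valve to be fitted: loose steel plug, about 0.16 kg, 55 mm long. Origin: centre of the flat end of its nose; z towards its cap. Nose and shank are 18 mm across, 29 mm long, the end bevelled 1.5 mm, a locking groove 7.5 to 15 mm from the end. Then a hexagon 24 mm across flats (29 to 45 mm; flats face its own x and -x and every 60 degrees), then the black cap.
- valve_seat (a point): Centre of the underside of the valve's hexagon. Height above the brass rim: 13 mm resting on the balls; 8 mm after it has sunk by its own weight with the sleeve fully back; 0 when pressed fully home against the shut-off's spring (5 N rising to 12 N, and a few newtons of friction). Let go at home, it rises by up to 1.5 mm and is held there.
- valve_cap (a point): Centre of the flat top of the valve's round black cap (22 mm across, 10 mm high), 26 mm above the hexagon's underside; a good place to press.
- block: Fixed light wooden block, 120 x 56 x 30 mm, that keeps the valve upright: the nose stands in a 20.5 mm hole, 17 mm deep, 35 mm from the block's middle towards its -x, the hexagon's underside 12 mm above the block. A vent needle stands 75 mm from the valve, its top 46 mm above the worktop. Origin: centre of the underside; x along its length.
- salt_jar: Glass salt jar with a lid, 71 mm across, 90 mm high, loose, a bystander; origin at the centre of its underside. It stands in front of the cooker, on the other side from the wooden block.
- garlic: Garlic bulb, 56 mm, loose, a bystander, to the right of the cooker; origin under its middle.
Not all that is in view belongs to the job. There is more than one size of the valve; the one meant has the size given above.

How it is judged (in metres and radians):
On the way:
1. the sleeve is pulled back with the valve standing upright in the mouth (value of joint sleeve above 0.007 m and horizontal distance between valve_seat and lid_top below 0.008 m and angle between valve's own z axis and vertical below 0.3 rad), for 0.1 s.
At the end, for the whole second after the job is handed in: The valve stands locked in the coupling: upright (within 3 mm of the coupling's axis and 0.08 rad), holding the shut-off at least 5 mm open, with the sleeve fully forward (less than 1.5 mm back), at rest and let go (value of joint shutoff above 0.005 m and value of joint sleeve below 0.0015 m and horizontal distance between valve_seat and lid_top below 0.003 m and angle between the z axis of valve and the z axis of cooker, either way round below 0.08 rad and linear speed of valve below 0.01 m/s); the robot touches nothing.
It fails at once if the fingers press on the cooker or its coupling with more than 40 N (contact force between the fingers and cooker above 40 N).
It fails at once if the valve is forced: its contact forces on the coupling, springs and balls included, add up to more than 60 N (contact force between valve and cooker above 60 N).
It fails at once if a bystander (salt jar or garlic) is moved by more than 30 mm (distance of any of salt_jar, garlic from where it was at the start of the episode above 0.03 m).
It also fails if it takes over 54 s, if anything falls off the work surface, if the arm or the gripper's body presses on something with over 40 N, if the wrist force passes 120 N, or if a joint passes its speed limit or range.

## Robot

A 6-joint arm with a two-finger parallel gripper is mounted at the origin on a cart in front of the work surface, level with it; the furniture and walls round the work are solid. World frame = base frame: x ahead of the robot, y to its left, z up, the work surface at z = 0. Lengths are in mm, angles in rad, forces in N, time in s.
With the tool pointing down it reaches from about 350 to 875 mm from the base axis. Payload 4.2 kg.
Tool frame: the origin (TCP) lies between the finger pads; the fingertips stand 25 mm ahead of it and the grasp point (between the pads) lies 6 mm ahead of it; z points along the fingers, y is the line along which they close (so a half turn about z gives the same grasp; the last joint's range is limited). The gripper opens to 85 mm and grips with 20 to 120 N. Pads are 22 mm wide; open, the fingers measure 114 mm over their backs; the gripper's body (76 mm by 85 mm) begins 54 mm behind the grasp point. The pads swing forward as they close: fully open they stand 13 mm farther back than shut.
Start: joints at [0.259, 0.385, 0.008, 0, -1.194, -0.259], TCP at [624.979, 0.025, 222.212] pointing down, gripper open.
Joint ranges: [-3.14, 3.14], [-1.21, 2.06], [-1.07, 1.41], [-3.16, 2.05], [-2.99, -0.16], [-3.1, 3.1]. Speed limits (rad/s): [2.79, 2.79, 3.14, 3.14, 3.14, 3.14].

## Interface

Orientations are given as a unit quaternion [x, y, z, w].
In Python, from bench import arm gives the robot as it stands.
- The arm moves only by the shell command python3 -m pendant 'ROWS'. ROWS is JSON, a list of rows, each a list of 7 numbers: the shift along the tool's x, y, z in m, then the turn, a rotation vector about the tool's x, y, z in degrees, then the finger opening in m, from 0 to 0.0854. In form: [[x, y, z, wx, wy, wz, fingers], ...]. A call has 1 to 12 rows; each row shifts and turns the commanded pose from where the row before left it, along the tool's axes as they then stand; what a row does not reach is not made up. A row lasts 1/10 s, in which the tool goes at most 50 mm and 8.59 degrees, less where a joint would pass 70% of its speed; a pose out of reach is approached as far as the arm can. A call is refused whole if a number of a shift passes 0.05 or a number of a turn 8.59, either way. A call with a gripper value outside its range is refused whole. The fingers move at their own pace and stop on an object; the grip force is fixed at half the most. Time passes only in rows, so rows that do not move let the fingers close. It gives the time, the measured TCP pose, the force, the opening and the grip force at its end, in the units of the state.
- arm.read_state(): the state, without advancing time (a new reading comes with each control period).
- arm.get_image(name): name is "scene" or "side" or "wrist"; returns a dict with "image" (420x560x3 uint8, red, green, blue), "fx", "fy", "cx", "cy" (pixels), "xyz" and "rotation" of the camera in the world. Camera axes: x right, y down, z forward; pixel columns grow to the right and rows downward; lengths in mm; the calibration is good to about 2 mm. A picture is of the moment at which its call begins. There is no depth.
- arm.job_done(): hands the job in; it is judged then, once.
The state is a dict: "clock": time; "joints": joint angles; "joint_vel": joint speeds; "joint_efforts": joint torques, N m; "position": TCP position; "ee_rot": TCP orientation; "contact_force": force on the tool from outside, world axes, zero at the start; "wrist_torque": the same for the moment, N m; "gripper_width": finger opening in mm; "grasp_force": force on a finger pad.
Only numpy, scipy, OpenCV 4.12 (cv2) and the standard library are available. Lean on these libraries where they do the work, as an engineer would, in place of code of your own. Each camera call takes 0.05 s, during which the arm holds its last target. There are 200 camera calls.

## Working session

There is one attempt and no reset: what is moved stays moved. The work goes in short steps, Python scripts to look and compute and a shell command to move; the robot and the scene stay as the last step left them, time stands still between calls to the robot, and variables do not carry over. Pictures are saved under pics/ and viewed, at most 10 in all, crops included, and the job is handed in when it is done.

```bash
mkdir -p pics; ls
python3 - <<'E'
from bench import arm
import cv2
for n in("scene","side","wrist"):
    r=arm.get_image(n);cv2.imwrite(f"pics/{n}0.png",r["image"][:,:,::-1]);print(n,r["fx"],r["cx"],r["cy"],r["xyz"],r["rotation"])
print(arm.read_state())
E
```

```text
pics
scene 485.6475064324697 283.1322571348647 207.83255324917266 [ -82.37728727 -589.07280693  467.52217514] [ 0.74342904 -0.38387159  0.23887525 -0.49284327]
side 385.60008227950533 279.0218908385432 216.16178372612694 [176.57229569 561.81152377 452.64093466] [-0.2192882   0.80840743 -0.53022334  0.13135189]
wrist 343.23325965762535 282.027673960952 209.17972647111176 [624.58727137 -76.28812281 371.78543761] [ 3.47607143e-04  9.88426552e-01  1.51693533e-01 -1.37950798e-03]
{'clock': 0.15, 'joints': array([ 2.58598061e-01,  3.85387603e-01,  6.95459633e-03, -3.39485426e-04,
       -1.19398967e+00, -2.58581109e-01]), 'joint_vel': array([ 0.00034282, -0.0032649 ,  0.00544287,  0.0017724 ,  0.00132684,
       -0.00209248]), 'joint_efforts': array([-6.03353892e-04, -3.92678475e+01,  1.88581592e+01,  4.18858320e+00,
       -3.39302780e-03,  5.70479813e-06]), 'position': array([6.24556411e+02, 1.22518794e-02, 2.21375920e+02]), 'ee_rot': array([-7.07068276e-01,  7.07144799e-01,  5.45235786e-04, -6.23590533e-04]), 'contact_force': array([ 0.51296252, -0.43416611,  0.41129383]), 'wrist_torque': array([0.02686945, 0.0738679 , 0.01903213]), 'grasp_force': 0.0, 'gripper_width': 85.3382685424561}
```

View pics/scene0.png

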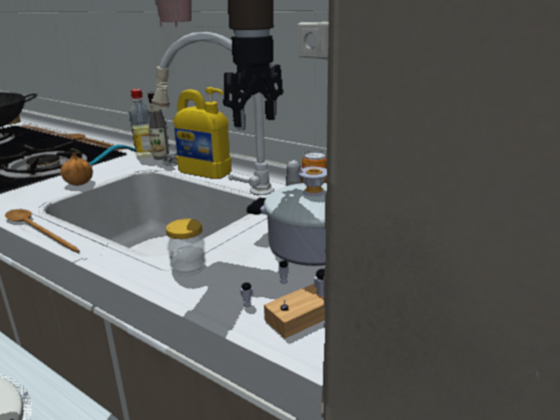

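View pics/side0.png

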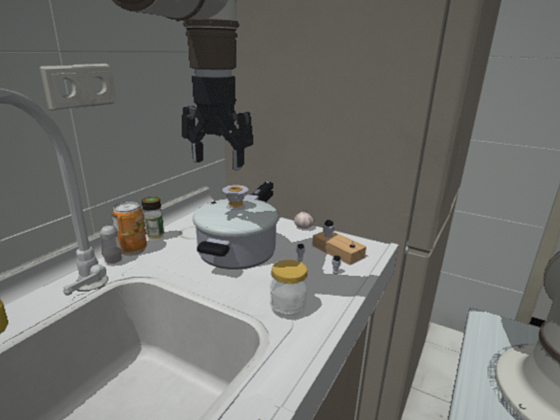

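View pics/wrist0.png

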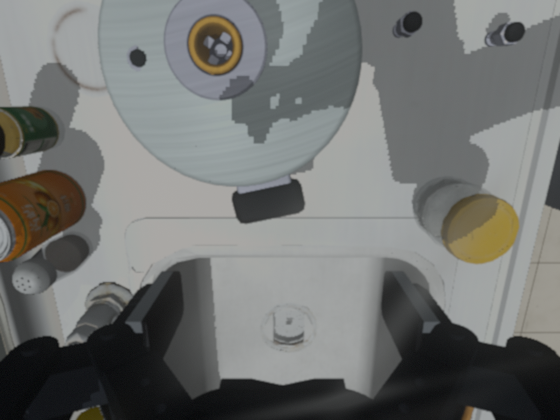

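Scene: coupling ~(314,178), valve in block ~(321,280) beside the cabinet edge. Side: coupling (235,190), valve cap (328,226), block (338,246). Wrist: brass rim (216,44) with grey sleeve flange; two smaller decoy valves at (408,24) and (511,33); jar at (480,228).

```bash
cat > h.py <<'E'
import numpy as np,cv2
from bench import arm
from scipy.spatial.transform import Rotation as R
def ray(c,p):
    d=np.array([(p[0]-c["cx"])/c["fx"],(p[1]-c["cy"])/c["fy"],1.]);d=R.from_quat(c["rotation"]).apply(d);return np.array(c["xyz"]),d/np.linalg.norm(d)
def tri(*cp):
    A=np.zeros((3,3));b=np.zeros(3);rs=[ray(c,p) for c,p in cp]
    for o,d in rs:
        P=np.eye(3)-np.outer(d,d);A+=P;b+=P@o
    x=np.linalg.solve(A,b);return x.round(1),[round(float(np.linalg.norm(np.cross(x-o,d))),1) for o,d in rs]
def onz(c,p,z):
    o,d=ray(c,p);return (o+d*(z-o[2])/d[2]).round(1)
def snap(n,f=None):
    r=arm.get_image(n)
    if f:cv2.imwrite(f"pics/{f}.png",r["image"][:,:,::-1])
    return r
E
python3 - <<'E'
from h import *
s,d,w=snap("scene"),snap("side"),snap("wrist")
print("rim",tri((s,(314,171)),(d,(235,188)),(w,(216,44))),tri((d,(235,188)),(w,(216,44))))
print("valve",tri((s,(321,274)),(d,(328,225))),onz(d,(328,224),68))
print("needle",tri((s,(284,307)),(d,(352,246))))
print("dec",[onz(d,p,35) for p in((300,246),(337,259))],"jar",onz(d,(290,270),90),"garlic",onz(d,(304,219),25))
print([onz(d,p,30) for p in((313,238),(361,250),(395,242))])
E
```

```text
rim (array([ 662.9, -107.2,  157.3]), [0.5, 1.2, 1.0]) (array([ 662.6, -106.8,  158.1]), [1.0, 1.0])
valve (array([ 484.6, -235.9,   59.7]), [0.8, 0.8]) [ 479.4 -223.    68. ]
needle (array([ 412.9, -215.1,   31.1]), [0.1, 0.1])
dec [array([ 513. , -144.8,   35. ]), array([ 418.2, -133.9,   35. ])] jar [443.3  38.   90. ] garlic [ 581.6 -305.9   25. ]
[array([ 508.6, -206.4,   30. ]), array([ 389.3, -209.6,   30. ]), array([ 332.4, -291.2,   30. ])]
```

```bash
python3 -m pendant '[[0.032,0.0285,0,0,0,0,0.085],[0.032,0.0285,0,0,0,0,0.085],[0.032,0.0285,0,0,0,0,0.085],[0.032,0.0285,0,0,0,0,0.085],[0.032,0.0285,0,0,0,0,0.085],[0,0,0,0,0,0,0.085],[0,0,0,0,0,0,0.085]]'
python3 - <<'E'
from h import *
w=snap("wrist","w1");print(w["xyz"],arm.read_state()["position"])
E
```

```text
clock: 1.0
position: [482.1, -160.6, 222.7]
ee_rot: [-0.707, 0.708, -0.0, 0.0]
contact_force: [0.4, -0.3, 0.4]
gripper_width: 85.1
grasp_force: 0.0
[ 481.66919323 -236.95718816  373.21619313] [ 482.79410461 -160.063946    222.54583639]
```

View pics/w1.png

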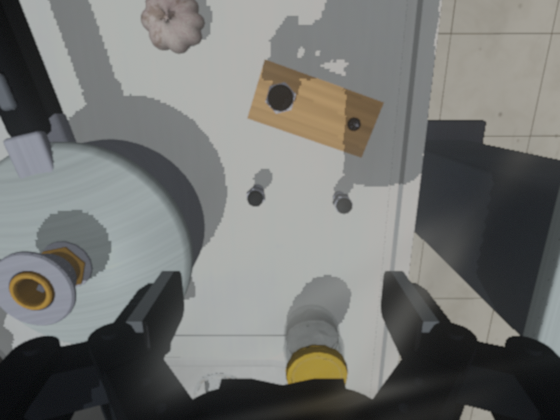

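The valve cap is at (280,97), the needle at (354,124), the block runs (268,59)→(383,101); rim at (31,291), garlic (172,25), decoys (256,196), (344,204).

```bash
cat >> h.py <<'E'
def blob(im,box,lo,hi):
    x0,y0,x1,y1=box;h=cv2.cvtColor(im[y0:y1,x0:x1],cv2.COLOR_RGB2HSV);m=cv2.inRange(h,lo,hi)
    c=max(cv2.findContours(m,cv2.RETR_EXTERNAL,cv2.CHAIN_APPROX_NONE)[0],key=cv2.contourArea)
    e=cv2.fitEllipse(cv2.convexHull(c));return (e[0][0]+x0,e[0][1]+y0),np.round(e[1],1),e[2]
E
python3 - <<'E'
from h import *
w=snap("wrist");d=snap("side");im=w["image"]
c=blob(im,(255,75,305,125),(0,0,0),(180,255,60));r=blob(im,(0,255,70,330),(8,120,60),(30,255,255))
cd=blob(d["image"],(315,215,342,238),(0,0,0),(180,255,70))
print("cap",c,cd,tri((w,c[0]),(d,cd[0])),onz(w,c[0],68))
w0=dict(w);i0=cv2.imread("pics/wrist0.png")[:,:,::-1].copy()
w0.update(xyz=[624.587,-76.288,371.785],rotation=[3.47607143e-04,9.88426552e-01,1.51693533e-01,-1.37950798e-03])
r0=blob(i0,(180,5,250,80),(8,120,60),(30,255,255))
print("rim",r,r0,tri((w,r[0]),(w0,r0[0])),onz(w,r[0],158),onz(w0,r0[0],158))
for p in((268,59),(383,101),(354,124),(280,97)):print(p,onz(w,p,30))
b=onz(w,(383,101),30)-onz(w,(268,59),30);print(np.degrees(np.arctan2(b[1],b[0])))
h=onz(w,(65,30),95);print("handle",h)
E
```

```text
cap ((280.73331451416016, 96.54313278198242), array([23.3, 24.9]), 14.007556915283203) ((328.40280055999756, 222.9826536178589), array([6.6, 9. ]), 91.7843017578125) (array([ 484.3, -240. ,   62.8]), [0.8, 0.8]) [ 483.5 -240.2   68. ]
rim ((31.39263343811035, 289.58807373046875), array([34.9, 44.4]), 116.11758422851562) ((214.74651718139648, 44.68141555786133), array([51.4, 57.5]), 160.67965698242188) (array([ 662.7, -107.3,  155.1]), [0.0, 0.0]) [ 660.3 -109.1  158. ] [ 662.1 -106.9  158. ]
(268, 59) [ 495.4 -273.5   30. ]
(383, 101) [ 386.2 -236.6   30. ]
(354, 124) [ 412.5 -215.3   30. ]
(280, 97) [ 484.4 -240.2   30. ]
161.32926740720137
handle [ 640.8 -286.1   95. ]
```

```bash
python3 -m pendant '[[0.005,0,0.03,0,0,0,0.085],[0.005,0,0.03,0,0,0,0.085],[0.005,0,0.03,0,0,0,0.085],[0.005,0,0,0,0,0,0.085],[0,0,0,0,0,0,0.085],[0,0,0,0,0,0,0.085]]'
python3 - <<'E'
from h import *
w=snap("wrist");im=w["image"]
p=(w["cx"],0)
c=blob(im,(240,60,330,170),(0,0,0),(180,255,60));print(c,onz(w,c[0],68),onz(w,c[0],64),w["xyz"],w["rotation"])
x,y=map(int,c[0]);cv2.imwrite("pics/w2.png",cv2.resize(im[max(y-45,0):y+45,x-60:x+60,::-1],None,fx=6,fy=6,interpolation=2))
w1=dict(w);w1.update(xyz=[481.669,-236.957,373.216]);print(tri((w,c[0]),(w1,(280.73,96.54))))
E
```

```text
clock: 1.75
position: [484.1, -179.9, 133.8]
ee_rot: [0.707, -0.707, 0.001, -0.001]
contact_force: [-0.1, 0.7, -0.6]
gripper_width: 84.9
grasp_force: 0.0
((282.974666595459, 127.98892211914062), array([33.1, 34.4]), 1.4884508848190308) [ 483.5 -240.6   68. ] [ 483.4 -240.3   64. ] [ 483.57474882 -256.12716797  284.40372314] [-5.51759385e-04  9.88470738e-01  1.51407600e-01  1.01738045e-03]
(array([ 483.4, -240.9,   72.4]), [0.0, 0.0])
```

View pics/w2.png

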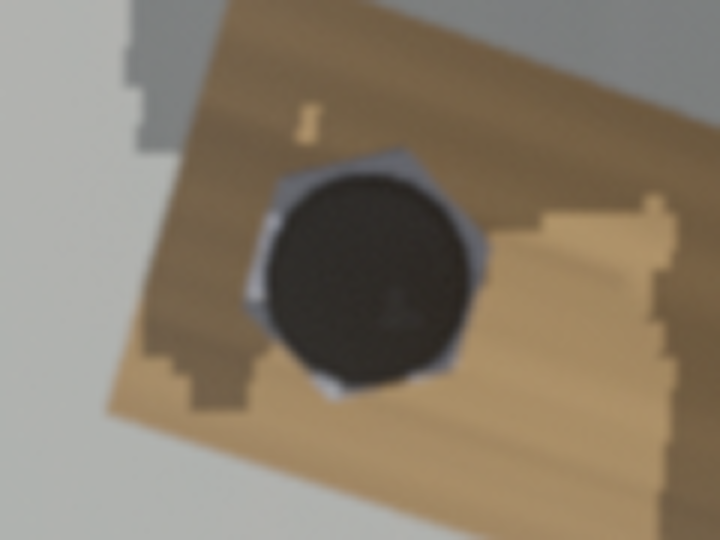

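Hexagon flats' normal lies about 14.5° from image-horizontal; cap centre at (283,128) full-frame.

```bash
python3 -m pendant '[[0.03,0,0,0,0,0,0.07],[0.0306,0.0005,0,0,0,0,0.07],[0,0,0,0,0,7.2,0.06],[0,0,0.02,0,0,7.3,0.055],[0,0,0.025,0,0,0,0.055],[0,0,0.015,0,0,0,0.055],[0,0,0.006,0,0,0,0.055],[0,0,0.006,0,0,0,0.055],[0,0,0,0,0,0,0.055],[0,0,0,0,0,0,0.055]]'
python3 - <<'E'
from h import *
w=snap("wrist","w3");print(arm.read_state()["ee_rot"])
E
```

```text
clock: 2.8
position: [482.7, -240.7, 61.1]
ee_rot: [-0.612, 0.791, -0.001, 0.001]
contact_force: [0.3, -1.0, 0.3]
gripper_width: 54.8
grasp_force: 0.0
[-6.12337562e-01  7.90595868e-01 -7.54303705e-04  5.60820278e-04]
```

View pics/w3.png

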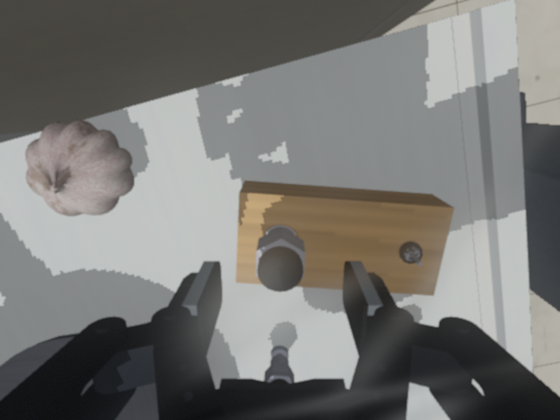

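The valve (281,262) stands midway between the pads (~220 and ~345). Closing.

```bash
python3 -m pendant '[[0,0,0,0,0,0,0.03],[0,0,0,0,0,0,0.02],[0,0,0,0,0,0,0.015],[0,0,0,0,0,0,0.01],[0,0,0,0,0,0,0.01],[0,0,0,0,0,0,0.01]]'; python3 -m pendant '[[0,0,-0.004,0,0,0,0.01],[0,0,-0.02,0,0,0,0.01],[0,0,-0.04,0,0,0,0.01],[0,0,-0.04,0,0,0,0.01],[0,0,-0.04,0,0,0,0.01],[0,0,0,0,0,0,0.01],[0,0,0,0,0,0,0.01]]'
python3 - <<'E'
from h import *
w=snap("wrist","w4");s=snap("side");cv2.imwrite("pics/s4.png",cv2.resize(s["image"][120:270,200:400,::-1],None,fx=4,fy=4))
E
```

```text
clock: 3.45
position: [482.0, -240.6, 60.2]
ee_rot: [-0.612, 0.791, 0.0, -0.0]
contact_force: [-0.1, 0.5, -0.4]
gripper_width: 10.0
grasp_force: 0.0
clock: 4.15
position: [482.3, -240.5, 205.5]
ee_rot: [-0.612, 0.791, -0.001, 0.001]
contact_force: [0.2, 0.5, -0.5]
gripper_width: 9.7
grasp_force: 0.0
```

View pics/s4.png

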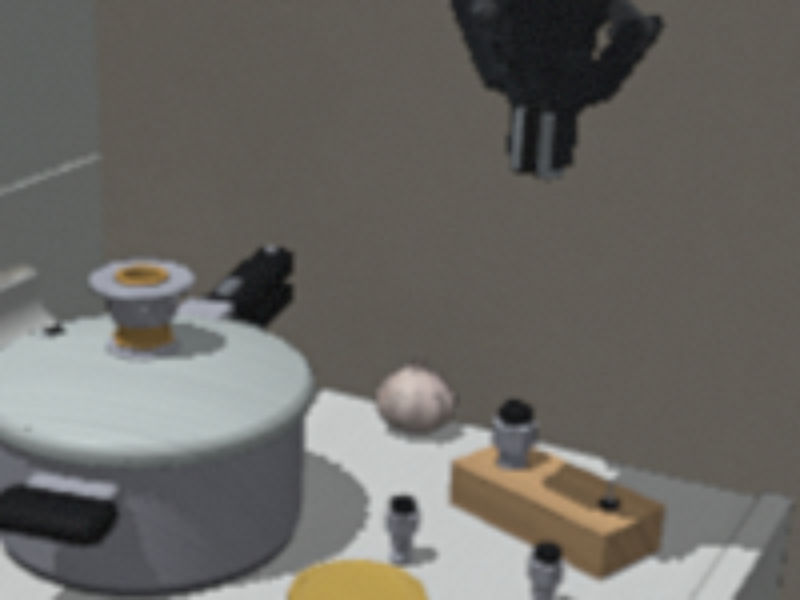

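Run:
```python
from h import *
st=arm.read_state();w=snap("wrist","w5");s=snap("side")
def proj(c,X):
    v=R.from_quat(c["rotation"]).inv().apply(np.array(X)-c["xyz"]);return (v[:2]/v[2]*c["fx"]+[c["cx"],c["cy"]]).round()
Rt=R.from_quat(st["ee_rot"])
for k in(0,6,25):
    X=st["position"]+Rt.apply([0,0,k]);print(k,X.round(),proj(w,X),proj(s,X))
print(proj(s,(483.5,-240.5,68)),proj(s,(483.5,-240.5,42)))
print(R.from_quat(st["ee_rot"]).inv().apply(w["xyz"]-st["position"]))
```

```text
0 [ 481. -240.  203.] [281. 266.] [335. 167.]
6 [ 481. -240.  197.] [281. 261.] [334. 170.]
25 [ 481. -240.  178.] [281. 246.] [334. 178.]
[329. 221.] [329. 231.]
[  76.38802825    0.27710549 -150.54659206]
```

View pics/w5.png

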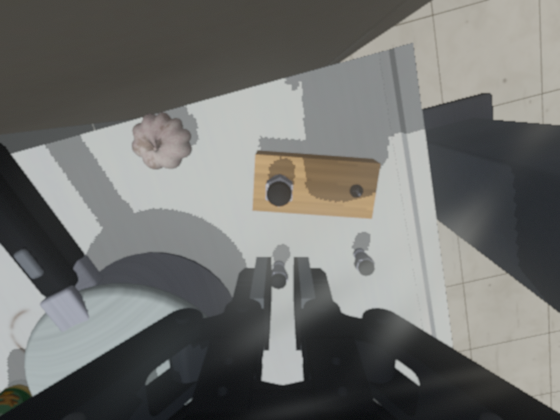

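Fingers closed above the valve: both the wrist view (pad tips at row ~258) and the side view (tips at (335,164)) show that the real tips sit roughly at TCP level, not 25 mm ahead. The valve stays untouched in the block. I'll go lower, by feel.

```bash
python3 -m pendant '[[0,-0.001,0.02,0,0,0,0.055],[0,0,0.04,0,0,0,0.055],[0,0,0.04,0,0,0,0.055],[0,0,0.035,0,0,0,0.055],[0,0,0.008,0,0,0,0.055],[0,0,0.004,0,0,0,0.055],[0,0,0.003,0,0,0,0.055],[0,0,0,0,0,0,0.055],[0,0,0,0,0,0,0.055]]'
python3 -m pendant '[[0,0,0.003,0,0,0,0.055],[0,0,0.003,0,0,0,0.055],[0,0,0,0,0,0,0.055]]'
python3 - <<'E'
from h import *
s=snap("side");cv2.imwrite("pics/s6.png",cv2.resize(s["image"][170:270,280:400,::-1],None,fx=6,fy=6))
E
```

```text
clock: 5.25
position: [483.9, -241.0, 55.6]
ee_rot: [-0.612, 0.791, -0.001, 0.001]
contact_force: [-0.8, 0.4, 0.4]
gripper_width: 55.0
grasp_force: 0.0
clock: 5.55
position: [482.7, -240.7, 48.0]
ee_rot: [-0.612, 0.791, 0.0, -0.0]
contact_force: [-1.0, -0.6, 0.5]
gripper_width: 55.1
grasp_force: 0.0
```

View pics/s6.png

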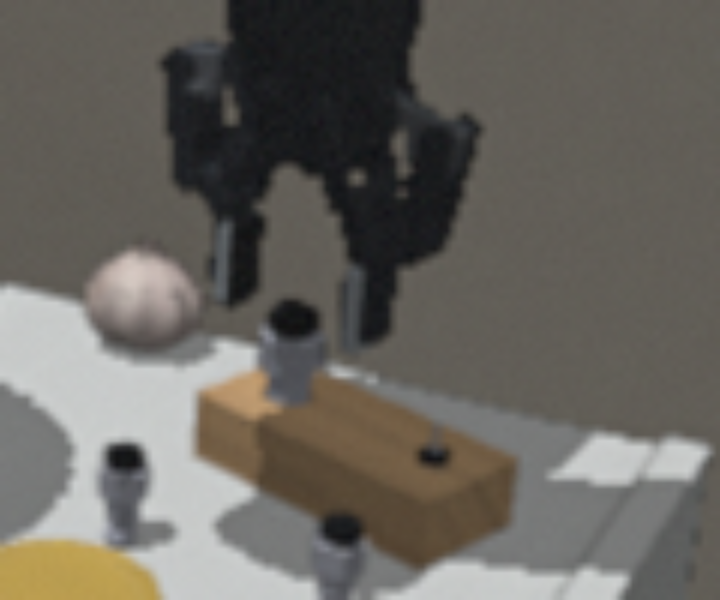

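```bash
python3 -m pendant '[[0,0,0.003,0,0,0,0.055],[0,0,0,0,0,0,0.055]]'|grep -E 'pos|cont'; python3 -m pendant '[[0,0,0.003,0,0,0,0.055],[0,0,0,0,0,0,0.055]]'|grep -E 'pos|cont'
```

```text
position: [482.7, -240.8, 44.8]
contact_force: [-0.4, -0.2, -0.2]
position: [482.6, -240.8, 41.7]
contact_force: [0.1, 0.1, -0.1]
```

```bash
python3 -m pendant '[[0,0,0.003,0,0,0,0.055],[0,0,0.003,0,0,0,0.055],[0,0,0,0,0,0,0.055]]'|grep -E 'pos|cont'; python3 -m pendant '[[0,0,0.003,0,0,0,0.055],[0,0,0.003,0,0,0,0.055],[0,0,0,0,0,0,0.055]]'|grep -E 'pos|cont'
python3 - <<'E'
from h import *
s=snap("side");w=snap("wrist")
a=cv2.resize(s["image"][170:270,290:390,::-1],(400,400));b=cv2.resize(w["image"][150:400,155:405,::-1],(400,400))
cv2.imwrite("pics/s7.png",np.hstack([a,b]))
E
```

```text
position: [482.6, -240.7, 35.7]
contact_force: [-0.1, 0.1, -0.2]
position: [482.6, -240.7, 29.7]
contact_force: [0.5, 0.4, 0.9]
```

View pics/s7.png

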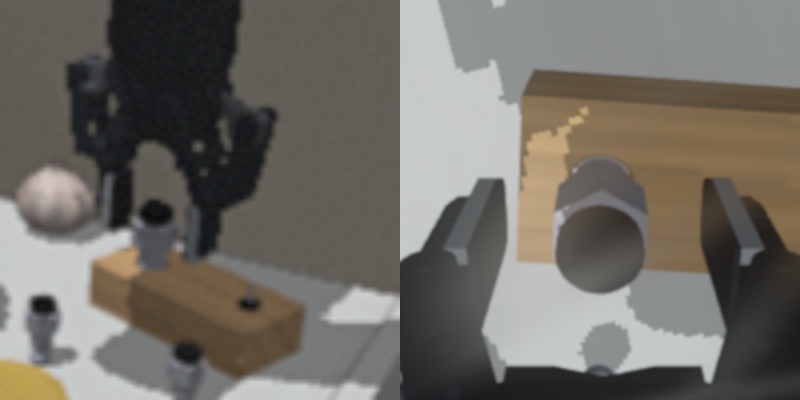

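Tips now straddle the hexagon (side crop tips (115,225) and (200,258), valve between them; wrist crop shows it centred). That was my tenth picture; from here on, by numbers and feel.

```bash
python3 -m pendant '[[0,0,0,0,0,0,0.03],[0,0,0,0,0,0,0.02],[0,0,0,0,0,0,0.015],[0,0,0,0,0,0,0.015],[0,0,0,0,0,0,0.015],[0,0,0,0,0,0,0.015]]'
```

```text
clock: 7.3
position: [483.3, -240.9, 30.6]
ee_rot: [-0.612, 0.791, -0.0, 0.0]
contact_force: [-0.9, 0.0, 3.9]
gripper_width: 22.6
grasp_force: 59.2
```

```bash
python3 -m pendant '[[0,0,-0.005,0,0,0,0.015],[0,0,-0.01,0,0,0,0.015],[0,0,-0.02,0,0,0,0.015],[0,0,-0.04,0,0,0,0.015],[0,0,-0.045,0,0,0,0.015],[0,0,-0.045,0,0,0,0.015],[0,0,-0.025,0,0,0,0.015],[0,0,0,0,0,0,0.015],[0,0,0,0,0,0,0.015]]'
python3 - <<'E'
from h import *
w=snap("wrist","w8");s=snap("side","s8");print(w["xyz"],w["rotation"])
im=w["image"]
for y in range(200,300,4):print(y,' '.join('%3d'%v for v in im[y,220:345:5].mean(1)))
E
```

```text
clock: 8.2
position: [482.2, -240.4, 220.3]
ee_rot: [-0.612, 0.791, 0.0, 0.0]
contact_force: [0.3, -0.2, -2.3]
gripper_width: 22.7
grasp_force: 59.2
[ 462.79429688 -314.41316252  370.79303752] [0.12509398 0.98041188 0.15097029 0.01876192]
200 197 196 197 197 197 197 197 177 157 156 157 157 156 157 156 156 156 157 157 156 156 155 155 154 154
204 197 197 197 196 196 197 197 170 154 152 151 152 153 154 155 156 157 157 158 158 158 158 157 156 156
208 196 197 197 197 196 197 197 196 196 197 197 197 194 193 187 179 174 170 161 158 155 155 154 155 155
212 196 197 196 196 196 196 197 196 197 197 196 196 196 195 195 195 194 195 195 195 194 195 194 193 192
216 197 197 197 196 196 196 196 197 196 196 196 196 196 195 194 195 194 195 194 194 194 194 195 195 195
220 192 196 197 196 196 196 196 196 196 195 195 196 195 195 195 194 194 194 194 194 195 195 195 195 195
224 143 177 197 196 196 196 196 197 195 196 195 195 195 194 194 194 194 194 194 194 194 194 195 195 195
228 142 142 181 195 196 196 196 196 195 196 195 194 195 194 194 193 193 194 194 194 194 194 195 196 195
232 142 142 146 195 196 195 1
[... 1038 characters left out ...]
  86  79  94  94  98 119 121 120 118  93  88  90  59  86  88  89  69  75 175
276  83  57  61  65  90  91  78  81  92 107 119 117 106 105 117 119 103  86  59  78  90  92  74  83  96
280  81  61  65  72  89  91  72  89 116 116  75  65  63  60  57  69 117 116  69  71  92  95  83  91  96
284  71  61  65  80  89  90  69 102 115  67  65  63  59  57  54  53  55 117  78  66  94  98  90  94  99
288  59  60  63  85  87  87  68 100  74  63  61  59  55  54  52  53  54  75  80  70  95 100  99  94  97
292  57  60  63  87  87  86  65  99  62  60  59  56  55  53  53  54  57  60  78  74  98 101 103  91  93
296  58  60  62  85  85  82  63  78  60  58  56  54  54  53  55  59  64  67  75  77  97  99 102  86  84
```

```bash
python3 -m pendant '[[-0.029,-0.0235,0,0,0,0,0.015],[-0.029,-0.0235,0,0,0,0,0.015],[-0.029,-0.0235,0,0,0,0,0.015],[-0.029,-0.0235,0,0,0,0,0.015],[-0.029,-0.0235,0,0,0,0,0.015],[-0.0292,-0.0234,0,0,0,0,0.015],[0,0,0,0,0,0,0.015],[0,0,0,0,0,0,0.015]]'
python3 - <<'E'
from h import *
w=snap("wrist","w9");s=snap("side","s9");c=snap("scene","c9")
print(np.mean([arm.read_state()["position"]],0))
for n,i,b in(("w",w,(200,180,360,300)),("s",s,(215,170,255,205)),("c",c,(290,150,327,185))):
    x0,y0,x1,y1=b;m=cv2.inRange(cv2.cvtColor(i["image"][y0:y1,x0:x1],cv2.COLOR_RGB2HSV),(8,110,50),(30,255,255));ys,xs=np.nonzero(m);print(n,len(xs),xs.min()+x0,xs.max()+x0,ys.min()+y0,ys.max()+y0)
    if n=="s":
        for y in range(165,205,2):print(y,' '.join('%3d'%v for v in i["image"][y,214:258:2].mean(1)))
E
```

```text
clock: 9.1
position: [662.3, -106.8, 217.3]
ee_rot: [-0.613, 0.79, 0.002, -0.002]
contact_force: [-1.3, 0.6, -0.5]
gripper_width: 22.7
grasp_force: 59.3
[ 661.9095146  -108.14232327  219.5027144 ]
w 453 258 302 202 240
s 81 229 242 187 204
165  95  96  97  97  96  95  90  90  90  87  80  76  91  90  93  90  90  92  90  92  90  89
167  97  97  98  95  97  95  91  90  93 141 114 110  82  91  91  93  93  93  93  91  91  90
169  95  96  93  95  96  95  91  90  90 110 100  92  77  92  93  94  91  92  92  92  92  89
171  96  96  96  97  97  96  90  92  90  90  73  66  93  92  90  93  92  91  92  91  92  91
173  95  97  96  95  96  95  91  90  90  90  90  92  91  92  92  91  94  92  92  92  91  91
175  94  97  96  95  97  98  91  91  92  93  91  93  91  92  93  93  94  92  92  93  93  90
177  95  97  96  95  97  96  92  94  92  92  93  92  90  92  91  92  92  92  92  93  91  92
179  96  95  96  96  96  96  91  93  94  93  92  92  94  93  93  93  91  91  92  92  90  91
181  96  95  97  95  98  97  93  91  92  92  93  92  92  92  93  92  94  91  93  92  91  93
183  96  96  96  96  97  95  92 
[... 301 characters left out ...]
04 137 172 173 129  91  92  91  78
191  97  96  96  95 110 165 165 165 142 128 129 125 122 152 169 163 132  93  91  93  87 117
193  97  96  97  96  93  91 126 157 169 166 165 155 152 143 128  96  77  90  83  60  67  95
195  94  96  97  97  97  97  73  72  78  84  84  81  79  74  81  91 140 163 150  97  77  64
197  95  95  95  96  94  95  83  79  75  83  85  99  78  83  71 139 173 169 131 101 104 100
199 100  95 102 132 133 141 166  94  79  79  84  86  86  80  91 166 172 172 134 104 100  83
201  77 171 180 181 181 182 183 159  71  80  75  76  82  71  87 113 109 134 112 105 107 109
203 107 160 184 184 185 185 186 131  58  65  68  69  69  64  79 108 111 109 110 110 108 110
c 256 302 326 158 181
```

```bash
cat >> h.py <<'E'
def proj(c,X):
    v=R.from_quat(c["rotation"]).inv().apply(np.array(X)-c["xyz"]);return (v[:2]/v[2]*c["fx"]+[c["cx"],c["cy"]]).round(1)
E
python3 - <<'E'
from h import *
w=snap("wrist");s=snap("side");st=arm.read_state();Rt=R.from_quat(st["ee_rot"])
P=np.array([662.5,-107.3,218.5]);print(st["position"])
cam=P+R.from_quat([-.6123,.7906,0,0]).apply([76.4,.3,-150.5]);print(cam,w["xyz"]);w["xyz"]=cam
for z in(150,154,158,162):
    ring=[[P[0]+15*np.cos(a),P[1]+15*np.sin(a),z] for a in np.arange(0,6.3,.1)]
    q=np.array([proj(w,X) for X in ring]);print(z,"w",q.min(0),q.max(0));q=np.array([proj(s,X) for X in ring]);print(" s",q.min(0),q.max(0))
print("nose side",proj(s,(662.5,-107.3,200)),"w far edge of nose",proj(w,P+Rt.apply([9,0,18])))
m=cv2.inRange(cv2.cvtColor(w["image"][180:300,200:360],cv2.COLOR_RGB2HSV),(8,110,50),(30,255,255))
for y in range(200,242,4):
    xs=np.nonzero(m[y-180])[0];print(y,xs.min()+200 if len(xs) else 0,xs.max()+200 if len(xs) else 0)
sm=s["image"][:,:,:].mean(2)[180:197,215:262]>122;xs=np.nonzero(sm[6:14])[1];print("flange side cols",np.nonzero(sm[9])[0][[0,-1]]+215,np.nonzero(sm[11])[0][[0,-1]]+215)
E
```

```text
[ 662.1576191  -108.28477636  220.33819711]
[ 643.09829437 -181.19603385  369.        ] [ 642.74646436 -182.003875    370.09950213]
150 w [258.7 198.7] [303.1 240.7]
 s [229.  189.1] [242.4 193.6]
154 w [258.3 200.4] [303.4 243. ]
 s [229.  187.4] [242.3 192. ]
158 w [257.9 202.1] [303.8 245.3]
 s [228.9 185.8] [242.3 190.3]
162 w [257.5 203.9] [304.2 247.8]
 s [228.9 184.1] [242.3 188.6]
nose side [235.1 170.1] w far edge of nose [280.8 235.5]
200 0 0
204 273 284
208 266 294
212 262 298
216 260 300
220 259 301
224 259 302
228 259 301
232 261 300
236 263 297
240 267 293
flange side cols [222 248] [223 246]
```

```bash
python3 -m pendant '[[0,0,0.015,0,0,0,0.015],[0,0,0.015,0,0,0,0.015],[0,0,0.006,0,0,0,0.015],[0,0,0,0,0,0,0.015],[0,0,0,0,0,0,0.015]]'|grep -E 'pos|cont'
for i in 1; do python3 -m pendant '[[0,0,0.003,0,0,0,0.015],[0,0,0.002,0,0,0,0.015],[0,0,0,0,0,0,0.015]]'|grep -E 'pos|cont'; done
python3 -m pendant '[[0,0,0.002,0,0,0,0.015],[0,0,0.002,0,0,0,0.015],[0,0,0,0,0,0,0.015]]'|grep -E 'pos|cont'
```

```text
position: [663.2, -107.8, 185.1]
contact_force: [0.3, -0.2, -1.0]
position: [662.9, -107.4, 179.1]
contact_force: [-0.4, -0.1, -1.1]
position: [662.7, -107.4, 174.7]
contact_force: [0.3, -0.4, -0.9]
```

```bash
python3 -m pendant '[[0,0,0.002,0,0,0,0.015],[0,0,0,0,0,0,0.015]]'|grep -E 'pos|cont'
python3 -m pendant '[[0,0,0.002,0,0,0,0.015],[0,0,0,0,0,0,0.015]]'|grep -E 'pos|cont'
python3 -m pendant '[[0,0,0.002,0,0,0,0.015],[0,0,0,0,0,0,0.015]]'|grep -E 'pos|cont'
python3 -m pendant '[[0,0,0.002,0,0,0,0.015],[0,0,0,0,0,0,0.015]]'|grep -E 'pos|cont'
```

```text
position: [662.8, -107.4, 172.8]
contact_force: [0.9, 0.0, -2.2]
position: [662.8, -107.4, 170.9]
contact_force: [-1.1, 0.0, -2.2]
position: [662.8, -107.4, 168.9]
contact_force: [-0.2, 0.5, -1.1]
position: [662.8, -107.4, 166.8]
contact_force: [0.1, 0.3, -1.3]
```

```bash
python3 -m pendant '[[0,0,0.002,0,0,0,0.015],[0,0,0,0,0,0,0.015]]'|grep -E 'pos|cont'
python3 -m pendant '[[0,0,0.002,0,0,0,0.015],[0,0,0,0,0,0,0.015]]'|grep -E 'pos|cont'
python3 -m pendant '[[0,0,0.002,0,0,0,0.015],[0,0,0,0,0,0,0.015]]'|grep -E 'pos|cont'
python3 -m pendant '[[0,0,0.002,0,0,0,0.015],[0,0,0,0,0,0,0.015]]'|grep -E 'pos|cont'
```

```text
position: [662.8, -107.4, 164.8]
contact_force: [-1.0, 0.4, -0.5]
position: [662.8, -107.4, 162.8]
contact_force: [-0.6, -0.6, -2.0]
position: [662.8, -107.4, 160.8]
contact_force: [0.2, -0.5, -1.0]
position: [663.6, -107.6, 160.1]
contact_force: [0.5, -0.7, 2.0]
```

```bash
python3 -m pendant '[[0,0,0.001,0,0,0,0.015],[0,0,0,0,0,0,0.015]]'|grep -E 'pos|cont'
python3 - <<'E'
from h import *
s=snap("side","s10");g=s["image"].mean(2)
for y in range(160,200,2):print(y,' '.join('%3d'%v for v in g[y,214:258:2]))
E
```

```text
position: [663.8, -107.7, 160.0]
contact_force: [-0.5, 0.6, 4.5]
160  96 107 108  35  26  34  31  30  34  30  27  25  73  76  29  24  28  27  24  25  80  91
162 121 136 101  97  86  33  31  31  32  27  28  24  33  77  27  28  30  31  24  49  93  91
164  96  94  95  97  99  33  25  28  30  33  72  23  28  32  27  26  29  32  22  71  93  90
166  95  96  99  98  98  96  77  54  30  26  31  32  27  30  26  24  26  22  63  96  91  90
168  98  96  97  98  96  96  93  31  25  24  33  30  20  25  23  51  96  93  93  93  92  90
170  96  96  97  96  95  97  88  28  28  25  79  90  30  27  22  72  95  93  93  93  91  90
172  95  97  98  96  97  98  83  30  31  28  70  98  28  28  24  72  95  93  92  93  92  92
174  96  98  96  97  97  97  94  30  37  15  70  97  42  29  28  72  95  95  93  93  94  91
176  98  97  95  95  95  96  92  50 143  76  76  96  39  29  25  73  94  92  93  93  92  94
178  96  98  96  97  97  95  92  38  99 102  96  96  39  26  28  72  93  94  92  92  93  93
180  96  96  97  97  96  98 101  36 106 105  88 101  39  30  26  72  95  93  91  92  92  92
182  95  96  96  96  97  97  80  64 101 105  92 100  41  26  35  79  95  96  93  93  92  93
184  96  96  98  98  97  96  92  91  86  90  79  93  79  80  89  94  93  92  91  94  93  91
186  96  96  96  96  95  94 124 158 150  77  87  83  83 100 102  92  94  93  93  92  93  93
188  96  95  97  96 111 170 171 154 117  97 102  84  78  73  93 102 101  83  93  94  93  85
190  96  96  96  95 133 168 166 149 120 126 122 109  82  79  94 101 100  93  93  93  86 104
192  95  96  97  96  91 141 160 174 172 171 169 168 169 169 163 135  96  90  92  86  93 118
194  96  96  96  96  97  93  80 105 125 131 136 116 111  95  79  95 100 121 100  59  44  43
196  96  95  94  98  95  99  73  79  75  81  84  90  77  81  75  99 156 136 130 168 178 164
198  92  95  93  96  93 102 123  78  79  82  85  90  84  83  78  96 101 103 101 130 155 109
```

```bash
python3 -m pendant '[[0,0,-0.0012,0,0,0,0.015],[0,0,0,0,0,0,0.03],[0,0,0,0,0,0,0.042],[0,0,0,0,0,0,0.042],[0,0,0,0,0,0,0.042]]'|grep -E 'pos|cont|wid'
python3 - <<'E'
from h import *
s=snap("side","s11");g=s["image"].mean(2)
for y in range(146,194,2):print(y,' '.join('%3d'%v for v in g[y,212:262:2]))
w=snap("wrist","w11")
c=blob(w["image"],(255,240,310,330),(0,0,0),(180,255,75));print(c,[onz(w,c[0],z) for z in(190,195,200)])
E
```

```text
position: [662.8, -107.4, 159.0]
contact_force: [0.9, 0.2, 0.7]
gripper_width: 41.7
146  84  32  30  29  27  36  30  27  23  25  23  29  29  23  28  22  24  30  27  28  28  47  41  23  92
148 101  35  33  36  55  35  31  25  24  22  32  26  30  28  25  26  31  39  26  27  29  43  34  47  92
150  98  53  31  78  82  31  23  24  27  26  25  26  26  27  27  20  21  26  28  23  31  43  31  71  91
152  96  77  35  38  79  32  27  30  26  26  25  30  33  23  25  49  29  28  27  24  30  35  24  68  91
154  97  86  34  36  66  31  24  18  28  26  28  27  31  64  91  64  24  22  28  24  29  31  29  94  92
156  98  99  35  35  43  31  24  37  63  25  24  28  28  26  31  28  28  23  27  28  24  26  28  93  91
158  98  98  53  29  28  36  28  38  41  23  47  49  19  28  28  53  27  25  29  17  26  23  72  94  91
160  95  95  99  96  66  32  30  30  36  23  69  95  54  24  32  97  30  27  25  50  20  27  70  91  90
162 113 122 134 100  77  28  30  29  28  49  82  94  74  25  30  98  33  25  26  66  24  22  79  91  91
164 104  97  93  97  98  56  36  28  33  35  73  95  74  25  24  63  29  24  29 
[... 960 characters left out ...]
184  97  97  97  96  96  96  98  92  91  86  91  97  85  89  77  55  63  75  95  93  93  94  89  94  88
186  95  95  96  96  97  95  95 126 127 107  79  82  83  72  81  90  97  95  93  92  93  93  94  86  35
188  96  97  96  97  97 114 170 170 155 113 101  96  85  79  72  90 118 154 111  93  93  94  85  35  30
190  96  97  97  97  94 133 166 165 149 119 129 121 112 113 113 149 155 133 101  93  93  87 103 116  62
192  97  96  98  97  96  91 142 159 173 174 170 169 169 166 167 122  92  81  91  90  87  91 119  77  26
((280.280481338501, 301.41075897216797), array([44.6, 52. ]), 66.46049499511719) [array([ 663.1, -107.7,  190. ]), array([ 662.3, -110.8,  195. ]), array([ 661.5, -113.9,  200. ])]
```

```bash
python3 -m pendant '[[0,0,0.004,0,0,0,0.042],[0,0,0.003,0,0,0,0.042],[0,0,0,0,0,0,0.042]]'|grep -E 'pos|cont'
for i in 1; do python3 -m pendant '[[0,0,0.003,0,0,0,0.042],[0,0,0,0,0,0,0.042]]'|grep -E 'pos|cont';done
python3 -m pendant '[[0,0,0.002,0,0,0,0.042],[0,0,0,0,0,0,0.042]]'|grep -E 'pos|cont'
python3 -m pendant '[[0,0,0.002,0,0,0,0.042],[0,0,0,0,0,0,0.042]]'|grep -E 'pos|cont'
```

```text
position: [662.5, -107.4, 151.5]
contact_force: [0.2, -0.6, 1.1]
position: [662.7, -107.4, 148.9]
contact_force: [0.3, -0.0, -1.0]
position: [662.8, -107.4, 147.1]
contact_force: [0.6, -0.8, -0.3]
position: [663.2, -107.5, 145.8]
contact_force: [0.5, -0.1, -0.5]
```

```bash
python3 -m pendant '[[0,0,0.002,0,0,0,0.042],[0,0,0,0,0,0,0.042]]'|grep -E 'pos|cont'
python3 -m pendant '[[0,0,0.002,0,0,0,0.042],[0,0,0,0,0,0,0.042]]'|grep -E 'pos|cont'
python3 -m pendant '[[0,0,0.002,0,0,0,0.042],[0,0,0,0,0,0,0.042]]'|grep -E 'pos|cont'
```

```text
position: [663.2, -107.5, 144.9]
contact_force: [-1.8, 1.9, 7.9]
position: [663.3, -107.5, 143.3]
contact_force: [-3.2, 1.3, 8.0]
position: [663.3, -107.5, 141.6]
contact_force: [-3.3, 0.9, 7.8]
```

```bash
python3 -m pendant '[[0,0,0.002,0,0,0,0.042],[0,0,0.002,0,0,0,0.042],[0,0,0,0,0,0,0.042]]'|grep -E 'pos|cont'
python3 -m pendant '[[0,0,0.002,0,0,0,0.042],[0,0,0,0,0,0,0.042]]'|grep -E 'pos|cont'
python3 -m pendant '[[0,0,0.0015,0,0,0,0.042],[0,0,0,0,0,0,0.042]]'|grep -E 'pos|cont'
python3 - <<'E'
from h import *
s=snap("side","s12");g=s["image"].mean(2)
for y in range(160,200,2):print(y,' '.join('%3d'%v for v in g[y,212:262:2]))
E
```

```text
position: [663.3, -107.5, 138.0]
contact_force: [-3.7, 1.9, 9.7]
position: [663.3, -107.5, 136.3]
contact_force: [-3.6, 1.6, 10.9]
position: [663.3, -107.5, 135.0]
contact_force: [-4.4, 1.5, 10.7]
160  98  76  31  41 134  39  34  26  29  22  28  25  29  28  23  25  26  42  25  28  29  42  34  70  94
162 115  90  30  36  80  31  29  27  29  24  27  26  32  26  21  28  26  27  26  27  34  43  29  70  92
164 102  99  37  36  68  33  27  25  29  29  26  28  31  49  62  92  32  32  28  25  35  29  23  79  92
166  97 100  37  35  37  34  25  32  53  21  26  29  23  31  32  32  30  26  31  25  24  23  28  94  92
168  97  99  76  25  30  33  31  33  46  28  23  26  29  28  29  30  27  31  28  25  23  21  48  93  92
170  97  99  85  67  55  31  29  31  36  27  74  85  25  28  35  99  30  21  27  25  25  20  71  93  92
172  98  98  96  99 102  37  27  28  26  28  75  85  62  29  31 100  29  27  31  77  28  24  81  92  91
174  97  95  98  98  99  51  35  26  27  25  33  31  28  24  30  85  30  23  27  39  30  30  95  92  92
176  97  97  98  96  96  85 114  37  26  61  18  23  25  29  27  27  26
[... 476 characters left out ...]
  82  30  24  62  93  96  95  93  74  22  24  27  96  93  95  93  92  89  33
188  97  97  98  96  98  98  76  25  66 115  89  87  83  97  73  27  25  31  97  93  93  94  83  35  28
190  96  97  97  97  97  98  95  48  55 108 131 126 112  94  79  27  28  31  95  95  94  86 104 118  61
192  96 100  95  98  97  94 151 174 152  87  88  78  74  89  79  21  23  30  96  92  85  93 118  77  30
194  97  97  96  99  95 134 170 167 141  88  87  81  75  90  82  44  58  86  99  99  60  44  43  29  24
196  95  98  97  97  95 105 151 167 170 163 151 145 142 134 101  96  92  92 146 178 177 180 165  65  23
198 118  95  95  94  96  93  90 117 136 161 169 160 148 144 118 101  82  95 132 162 155 162 108  41  11
```

```bash
python3 -m pendant '[[0,0,0.001,0,0,0,0.042],[0,0,0,0,0,0,0.042],[0,0,0,0,0,0,0.042],[0,0,0,0,0,0,0.042]]'|grep -E 'pos|cont'
python3 - <<'E'
from h import *
s=snap("side","s13");g=s["image"].mean(2)
for y in range(168,192,1):print(y,' '.join('%3d'%v for v in g[y,228:246]))
g=cv2.imread("pics/s11.png").mean(2);print()
for y in range(168,192,1):print(y,' '.join('%3d'%v for v in g[y,228:246]))
E
```

```text
position: [663.3, -107.5, 134.6]
contact_force: [-4.6, 2.3, 12.9]
168  45  32  25  21  24  29  27  26  26  30  26  26  25  31  31  30  27  30
169  37  32  31  25  47  65  51  27  23  27  28  29  28  51  67  54  29  29
170  35  36  28  31  74  97  85  54  28  24  25  25  34  76 100  78  32  22
171  29  29  31  32  73 101  99  83  52  26  26  30  29  74 100  77  30  24
172  29  29  25  28  60  83  84  82  64  31  24  28  30  76 101  77  30  22
173  27  26  28  24  34  35  33  35  30  26  22  22  32  75 100  77  28  27
174  28  24  30  30  30  33  32  30  29  25  30  23  29  65  83  66  27  26
175  24  27  21  26  29  32  27  33  28  27  25  27  27  33  29  28  26  23
176  27  39  43  23  20  19  23  23  22  24  24  29  32  30  24  24  29  28
177  40  93 104  60  31  20  19  18  22  24  30  29  28  26  28  24  28  28
178  48 126 149 113  80  56  38  34  39  33  23  25  28  30  25  28  34  27
179  41  96 135 137 117  91  82  90  91  67  36  21  28  25  24  28  25  25
180  38  81 106 107 104 103 112 123 117  87  59  38  31  27  25  29  26  21
181  39  83 105 101 101 102 102 105  96  82  7
[... 1914 characters left out ...]
  24  27  20  20
183  93  83  82  97 103 103 104 100  87  78  95 100  74  45  28  27  37  41
184  91  91  86  86  91  93  97  95  85  72  89 101  77  62  55  57  63  70
185 101  95  96  89  78  82  84  84  84  72  81  93  85  83  84  85  87  88
186 127 106 107  95  79  80  82  83  83  77  72  76  81  89  90  96  97  94
187 151 124 112  96  87  82  85  86  83  84  77  74  78  90  97 101 100 102
188 155 135 113 101 101  95  96  94  85  83  79  71  72  81  90 102 118 134
189 137 116 113 113 119 120 117 111 103 104  99  84  76  77 107 133 155 173
190 149 126 119 123 129 126 121 115 112 113 113 110 113 123 149 162 155 154
191 168 161 145 135 132 132 129 128 127 124 124 133 155 161 152 132 103  99
```

The valve image dropped ~2 px (≈5 mm), so it has sunk past the balls with the sleeve at its stop. Now rise, close the fingers and press the cap.

```bash
python3 -m pendant '[[0,0,-0.001,0,0,0,0.042],[0,0,-0.001,0,0,0,0.042],[0,0,-0.002,0,0,0,0.042],[0,0,-0.002,0,0,0,0.042],[0,0,0,0,0,0,0.042]]'|grep -E 'pos|cont'
python3 -m pendant '[[0,0,-0.01,0,0,0,0.042],[0,0,-0.02,0,0,0,0.042],[0,0,-0.025,0,0,0,0.042],[0,0,-0.01,0,0,0,0.042],[0,0,0,0,0,0,0.02],[0,0,0,0,0,0,0.0],[0,0,0,0,0,0,0.0],[0,0,0,0,0,0,0],[0,0,0,0,0,0,0],[0,0,0,0,0,0,0]]'|grep -E 'pos|cont|wid'
python3 - <<'E'
from h import *
s=snap("side","s14");g=s["image"].mean(2)
for y in range(144,200,2):print(y,' '.join('%3d'%v for v in g[y,214:258:2]))
E
```

```text
position: [663.3, -107.5, 137.9]
contact_force: [-1.5, 0.2, 5.7]
position: [662.8, -107.5, 201.4]
contact_force: [0.8, 0.4, -0.7]
gripper_width: 0.4
144  95  99  96  96  63  63  32  35  32  35  29  22  27  24  24  31  29  47  91  91  89  89
146  96  96  95  97  97  96  73  31  30  37  29  23  23  20  26  23  46  77  92  92  91  91
148  96  94  96  97  97  93  79  34  41  33  27  26  22  16  79  96  92  92  92  91  91  91
150  95  97  96  98  96  94  93 102  67 101  38  22  22  28  94  93  91  90  90  90  90  90
152  96  96  95  96  95  95  89  91  72 100  45  27  30  29  93  91  92  90  90  92  90  90
154  96  96  96  97  97  94  90  90  78  99  46  30  33  29  94  93  91  90  91  93  92  90
156  97  95  97  94  96  93  89  90  74 102  49  27  29  27  94  92  91  91  90  90  92  91
158  95  94  93  97 104 106  91  89  74 102  57  32  28  27  93  91  91  89  90  91  90  92
160  94 106 116 130 120  95  90  83  87 101  57  28  25  24  93  90  91  89  92  91  91  89
162 120 135 100  96  96  94  92  83  85 101  57  29  25  49  90  91  91  89  90  91  91  90
164  96  93  95  96  95  95  90
[... 924 characters left out ...]
  95 105 104  93  81  65  93  92  92  91  93  91  91  90
186  97  95  96  96  97  97  91  90  85  91  97  92  75  89  94  91  91  92  91  91  94  92
188  97  95  97  96  96  95  91 107 112  85  86  84  82  73  81  90  90  91  92  92  92  82
190  97  97  96  94  95 125 169 147 105 126 124 113 119  77  88  97  98  85  90  93  86 102
192  96  95  97  94 132 170 166 131  83  83  75  74  63  63 106 133 172 127  89  84  92 119
194  93  96  96  97 110 163 167 167 146 126 112 117 122 140 169 164 138 109  97  59  41  38
196  96  95  97  96  91  97 138 157 166 173 167 159 155 148 135 100 128 172 156 134 104  99
198  94  93  92  94  93 103  96  75  79  82  78  80  79  75  71 133 174 142  96 100 101  89
```

```bash
python3 -m pendant '[[0,0,0.005,0,0,0,0],[0,0,0.005,0,0,0,0],[0,0,0.002,0,0,0,0],[0,0,0,0,0,0,0]]'|grep -E 'pos|cont'
python3 -m pendant '[[0,0,0.002,0,0,0,0],[0,0,0,0,0,0,0]]'|grep -E 'pos|cont'
python3 -m pendant '[[0,0,0.002,0,0,0,0],[0,0,0,0,0,0,0]]'|grep -E 'pos|cont'
python3 -m pendant '[[0,0,0.002,0,0,0,0],[0,0,0,0,0,0,0]]'|grep -E 'pos|cont'
```

```text
position: [662.6, -107.4, 189.1]
contact_force: [0.2, -0.3, 0.1]
position: [662.9, -107.4, 187.7]
contact_force: [0.5, -0.7, -0.2]
position: [662.8, -107.4, 185.7]
contact_force: [-0.6, -0.7, -0.1]
position: [662.8, -107.4, 183.7]
contact_force: [-0.2, -0.4, -0.3]
```

```bash
python3 -m pendant '[[0,0,0.002,0,0,0,0],[0,0,0,0,0,0,0]]'|grep -E 'pos|cont'
python3 -m pendant '[[0,0,0.002,0,0,0,0],[0,0,0,0,0,0,0]]'|grep -E 'pos|cont'
python3 -m pendant '[[0,0,0.002,0,0,0,0],[0,0,0,0,0,0,0]]'|grep -E 'pos|cont'
```

```text
position: [663.4, -107.6, 182.9]
contact_force: [0.2, -1.4, 3.9]
position: [663.5, -107.6, 181.1]
contact_force: [-0.7, -0.1, 4.2]
position: [663.7, -107.7, 179.4]
contact_force: [-0.8, -0.5, 5.5]
```

```bash
python3 -m pendant '[[0,0,0.002,0,0,0,0],[0,0,0,0,0,0,0]]'|grep -E 'pos|cont'
python3 -m pendant '[[0,0,0.002,0,0,0,0],[0,0,0,0,0,0,0]]'|grep -E 'pos|cont'
python3 -m pendant '[[0,0,0.001,0,0,0,0],[0,0,0,0,0,0,0]]'|grep -E 'pos|cont'
python3 -m pendant '[[0,0,0.001,0,0,0,0],[0,0,0,0,0,0,0]]'|grep -E 'pos|cont'
```

```text
position: [663.6, -107.5, 177.1]
contact_force: [0.4, -0.0, 4.5]
position: [664.4, -107.8, 176.3]
contact_force: [0.2, -0.8, 10.4]
position: [664.5, -107.8, 175.7]
contact_force: [-0.7, 0.8, 10.7]
position: [664.8, -107.9, 175.5]
contact_force: [-0.8, -0.0, 10.5]
```

```bash
python3 -m pendant '[[0,0,0.001,0,0,0,0],[0,0,0,0,0,0,0]]'|grep -E 'pos|cont'
python3 -m pendant '[[0,0,0.001,0,0,0,0],[0,0,0,0,0,0,0]]'|grep -E 'pos|cont'
python3 - <<'E'
from h import *
s=snap("side","s15");g=s["image"].mean(2)
for y in range(172,202,2):print(y,' '.join('%3d'%v for v in g[y,214:258:2]))
E
```

```text
position: [665.1, -108.0, 175.4]
contact_force: [-1.5, 0.6, 13.6]
position: [665.3, -108.1, 175.4]
contact_force: [-2.0, 1.3, 16.0]
172  97  97  98  97  99  97  92  91  68 101  46  33  24  73  95  92  92  91  93  91  91  92
174  97  95  95  97  95  95  91  88  81  99  48  27  36  75  94  92  92  93  92  93  94  92
176  96  97  98  96  95  97  90  93  70  98  81  72  72  93  92  93  93  94  93  92  94  93
178  95  97  97  96  95  96  93  95  23  36  38  22  24  95  93  92  93  93  92  93  91  92
180  96  95  95  95  98  97  92  95  95  20  20  18  31  98  93  92  92  92  93  91  92  92
182  97  97  97  97  95  97  94  92 132  83  87  91  80  91  94  92  94  93  93  93  94  93
184  96  96  95  95  97  96  90  90 100 103 102  95  79  78  92  92  93  91  94  93  93  92
186  96  95  99  96  95  93 126 148 104 104 105  94  83  87 102  93  97  91  91  92  93  92
188  95  98  97  95 114 168 168 153 109 103 103  92  80  78  92  99 101 100  93  93  93  82
190  96  98  96  95 132 167 164 147 118 125 120 108 116 109 156 172 165 115  91  93  86 102
192  97  96  96  96  90 142 161 173 173 169 160 167 166 164 162 136  98  89  92  86  92 117
194  97  95  96  96  96  94  79 104 124 138 135 123 110 101  80  93  98 120  99  55  45  45
196  96  96  96  94  95  96  76  78  76  80  84  88  79  81  78 110 178 158 135 103 169 165
198  93  96  93  94  94 100 122  79  81  82  84  90  82  85  79  96 103  99 101 101 100  89
200 107 134 142 179 179 180 181 128  76  81  83  83  89  82 102 110 106 108 107 106 104 100
```

The flange is back at its original rows (186–193) and the valve is at a hard stop 8 mm lower: locked. Withdraw and check.

```bash
python3 -m pendant '[[0,0,-0.002,0,0,0,0],[0,0,-0.003,0,0,0,0],[0,0,-0.01,0,0,0,0],[0,0,-0.03,0,0,0,0],[0,0,-0.03,0,0,0,0],[0,0,0,0,0,0,0],[0,0,0,0,0,0,0]]'|grep -E 'clock|pos|cont'
python3 - <<'E'
from h import *
s=snap("side","s16");g=s["image"].mean(2)
for y in range(172,200,2):print(y,' '.join('%3d'%v for v in g[y,214:258:2]))
c=blob(s["image"],(222,165,250,186),(0,0,0),(180,255,60));print(c,proj(s,(662.7,-107.3,182)))
E
```

```text
clock: 20.7
position: [662.9, -107.2, 245.0]
contact_force: [0.8, -0.4, -1.1]
172  95  95  96  95  98  95  89  88  89  92  89  91  91  92  92  91  93  93  90  93  91  90
174  96  95  96  94  95  93  90  91  91  93  92  92  91  92  91  92  92  93  93  92  91  92
176  94  97  94  95  97  94  90  91  87  36  37  34  35  92  91  91  93  92  92  91  91  91
178  96  94  95  98  96  96  91  92  74  24  28  25  21  93  90  91  91  92  91  92  91  90
180  94  95  97  94  94  95  90  92  94  26  25  22  31  82  93  92  90  92  91  91  91  92
182  96  95  95  96  96  96  92  93 123 126 103 115  93  68  92  92  93  94  92  93  91  91
184  96  95  95  96  95  96  89  92  99  99 102  89  77  65  92  89  92  90  93  90  93  92
186  95  95  94  96  92  94 125 151 102 103 103  95  80  90 157 125 111  88  91  93  93  91
188  95  95  94  94 114 166 167 153 115  94  98  93  81  75  88 139 171 108  90  90  92  83
190  95  95  95  92 131 165 164 147 119 123 115 109 116 107 153 167 163 111  92  93  86 102
192  95  96  96  95  91 140 160 171 171 167 160 164 166 165 160 136  97  88  91  85  91 116
194  97  96  95  95  96  93  79 104 124 137 135 123 110 101  78  93  97 117  97  58  46  35
196  95  95  98  95  96  96  73  77  75  81  81  91  78  81  79 108 172 170 170 173 175 101
198  92  93  93  94  94 100 120  78  79  80  85  90  79  83  75 142 169 168 164 168 163  85
((234.7207202911377, 178.23423385620117), array([6.3, 8.5]), 80.78252410888672) [235.3 177.8]
```

Seated and upright, sleeve forward, robot clear.

```bash
python3 -c "
from bench import arm
print(arm.job_done())"
```

```text
the job is handed in; nothing more can be done
None
```

The job is handed in at about 21 s on the clock: the side-camera check shows the valve seated upright in the coupling, with the sleeve sprung fully forward and the robot clear, but the hand-in returned no verdict.

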